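Cap the rinse tank with a cam-lever coupling

TASK

Close the rinse tank for storage: pick up the loose cam-lever coupling, push it straight down onto the grooved adaptor on the tank's lid until its mouth is flush on the adaptor's collar, with both cam arms still out. Then swing the cam arms all the way down one after the other, the first one fully before you start on the second, and let go. Feel your way: press firmly against the stiff gasket and arms but never ram or force anything (keep the load on the adaptor well below 50 N), and leave the rack, mortar, bottle and tub where they are.

Things in the scene. Friction and masses are not known exactly. Their poses are not given: they have to be found in the camera images.
- coupling: Loose steel coupling, about 0.6 kg, standing mouth down on the bench. Origin: centre of its round mouth (underside); z up its axis, x through the two cam arms (cam_a on the +x side). Round sleeve 52 mm outside, bore 38.6 mm, flat top 44 mm up. Inside, 24 mm above the mouth, a stiff rubber gasket; to push it up takes about 16 N, and it stays where pushed when let go.
- boss (a point): Centre of the square grip boss on top of the coupling: 28 x 28 mm, faces square to the coupling's x and y, from 44 to 61 mm above the mouth. Grip it across y: the arms stick out along x.
- collar (a point): Centre of the top face of the collar on the tank's grooved adaptor, 150 mm above the bench, z up. Collar 47 mm wide, 6 mm thick. The coupling is home when its origin is at this point, mouth flush on the collar, at any yaw. Below it a 28 mm neck runs down 38 mm to a 52 mm foot, 6 mm high, on the lid.
- spigot (a point): Centre of the adaptor's upper end, 32 mm above the collar. Spigot 36 mm in diameter (1.3 mm play all round in the bore), grooved all round from 5 to 22.5 mm above the collar, last 3.5 mm chamfered to 29 mm. Its end meets the gasket 8 mm before the coupling is home: from there push steadily until the collar stops it hard.
- tank: Low stainless rinse tank, 170 mm in diameter, flat lid at 100 mm, fixed to the bench; origin at the centre of its underside; the adaptor stands at the middle of the lid.
- cam_a_pivot (a point): Pivot of cam_a, 27 mm from the coupling's axis, 18 mm above its mouth. The arm is a bar 12 mm wide, 5 mm thick (centred on the pivot), straight for 41 mm from the pivot, then a 17 mm wide thumb tab bent outwards. It stays where put: stiff, about 6 N at 30 mm from the pivot. If the coupling is far from home, the cam nose strikes the adaptor and the arm jams.
- cam_b_pivot (a point): The same for cam_b, on the coupling's -x side.
- cam_a (a joint): Hinge of the cam arm on the coupling's +x side (rad): 0 = fully down, hanging along the adaptor (firm stop); 1.57 = straight out level; up to 2.0 = raised above level. Starts at 1.6 to 1.95.
- cam_b (a joint): The same for the cam arm on the coupling's -x side.
- cam_a_tip (a point): End of cam_a's thumb tab, 57 mm along the arm from its pivot, and 10 mm to its outer side (its upper side when level).
- cam_b_tip (a point): The same point on cam_b.
- rack: Bystander: green microtube rack, 85 x 210 x 45 mm; origin under its centre.
- mortar: Bystander: white porcelain mortar bowl, 90 mm wide, 50 mm high; origin under its centre.
- reagent: Bystander: amber reagent bottle, 60 mm in diameter, 150 mm high; origin under its centre.
- tub: Bystander: clear plastic open tub, 110 x 110 x 100 mm; origin under its centre.

How it is judged:
On the way, in this order (a step that is already met when the one before it is completed fails the run):
1. the coupling is pushed home on the collar while both cam arms are still out (z of coupling in the frame of collar below 0.0015 m and horizontal distance between coupling and collar below 0.004 m and angle between coupling's own z axis and vertical below 0.08 rad and value of joint each of cam_a, cam_b above 1.2 rad), for 0.2 s.
2. one cam arm is fully down while the other is still out (z of coupling in the frame of collar below 0.0015 m and horizontal distance between coupling and collar below 0.004 m and angle between coupling's own z axis and vertical below 0.08 rad and ((value of joint cam_a below 0.1 rad and value of joint cam_b above 1 rad) or (value of joint cam_b below 0.1 rad and value of joint cam_a above 1 rad))), for 0.2 s.
3. the other cam arm is fully down too (value of joint each of cam_a, cam_b below 0.1 rad), for 0.2 s.
At the end, for the whole second after the job is handed in: The coupling is upright (within 0.08 rad) and at rest on the adaptor, its mouth within 1.5 mm of the collar and 4 mm of its centre, and both cam arms are within 0.1 rad of fully down (all of step 3 and z of coupling in the frame of collar below 0.0015 m and horizontal distance between coupling and collar below 0.004 m and angle between coupling's own z axis and vertical below 0.08 rad and linear speed of coupling below 0.01 m/s); the robot touches nothing.
It fails at once if the adaptor is loaded with more than 50 N (contact force between coupling and tank above 50 N).
It fails at once if the gripper or arm rams the tank (contact force between the arm and tank above 15 N).
It fails at once if the rack, mortar, bottle or tub is moved more than 20 mm (distance of any of rack, mortar, reagent, tub from where it was at the start of the episode above 0.02 m).
It also fails if it takes over 67 s, if anything falls off the work surface, if the arm or the gripper's body presses on something with over 40 N, if the wrist force passes 120 N, or if a joint passes its speed limit or range.

ROBOT

A 7-joint arm with a two-finger parallel gripper is mounted at the origin on the work surface. World frame = base frame: x ahead of the robot, y to its left, z up, the work surface at z = 0. Lengths are in m, angles in rad, forces in N, time in s.
With the tool pointing down it reaches from about 0.4 to 0.85 m from the base axis. Payload 4.5 kg.
Tool frame: the origin (TCP) lies where the fingers leave the gripper's body, on its centre line; the fingertips stand 64 mm ahead of it and the grasp point (between the pads) lies 45 mm ahead of it; z points along the fingers, y is the line along which they close (so a half turn about z gives the same grasp; the last joint's range is limited). The gripper opens to 88 mm and grips with 3 to 60 N. Pads are 18 mm wide; open, the fingers measure 123 mm over their backs; the gripper's body (75 mm by 187 mm) begins 45 mm behind the grasp point.
Start: joints at [-1.207, 0.689, -0.195, 1.565, 0.157, 0.902, -0.215], TCP at [0.202, 0.591, 0.303] pointing down, gripper open.
Joint ranges: [-3.01, 3.01], [-0.46, 2.08], [-1.47, 1.51], [0.13, 2.56], [-1, 4.14], [0.04, 2.09], [-2.66, 2.66]. Speed limits (rad/s): [2.57, 2.57, 3.14, 3.14, 3.14, 3.14, 3.14].

INTERFACE

Orientations are given as a unit quaternion [x, y, z, w].
In Python, from plant import r gives the robot as it stands.
- The arm moves only by the tool play_rows, never from a script. Its arguments are lists of equal length, an entry for each row: "translation": the shift along the tool's x, y, z in m, a list of three; "delta_rot": the turn, a rotation vector about the tool's x, y, z in degrees, a list of three; "grip": the opening, from -1 (shut) to 1 (fully open). In form: {"translation": [[x, y, z], ...], "delta_rot": [[rx, ry, rz], ...], "grip": [grip, ...]}. A call has 1 to 20 rows; each row shifts and turns the commanded pose from where the row before left it, along the tool's axes as they then stand; what a row does not reach is not made up. A row lasts 1/8 s, in which the tool goes at most 62.5 mm and 10.7 degrees, less where a joint would pass 70% of its speed; a pose out of reach is approached as far as the arm can. A call with a gripper value outside its range is refused whole. The fingers move at their own pace and stop on an object; "squeeze" is the grip in N (left out, the last holds). Time passes only in rows, so rows that do not move let the fingers close. It gives the time, the measured TCP pose, the force, the opening and the grip force at its end, in the units of the state.
- r.get_state(): the state, without advancing time (a new reading comes with each control period).
- r.snapshot(name): name is "scene" or "top"; returns the picture (400x640x3 uint8, blue, green, red); there is no depth.
- r.get_calibration(name): a dict with "intrinsics" (3x3 intrinsics, pixels), "k1" (the pictures are not rectified: a ray, as slopes to the right and down, at radius r is drawn at 1 + k1 r^2 times it, then the intrinsics apply), "eye" and "rotation" of the camera in the world. Camera axes: x right, y up, looking along -z (the intrinsics and any distortion apply to the point x, -y, -z); pixel columns grow to the right and rows downward; lengths in m; the calibration is good to about 2 mm. A picture is of the moment at which its call begins. get_calibration takes no time and is no camera call.
- r.finish_job(): hands the job in; it is judged then, once.
Trained networks look in the newest picture that a camera, given by its name, has taken for a name from the list of things; names that differ only in an ending like _2 or _b are one class to them, and where a whole thing is asked for, a point or a joint stands for the part that bears it (a point fixed in the world has none). Each returns a list of dicts, best first, with "confidence" (0 to 1); they miss things now and then, are a little off and sometimes report something else, mostly with a low value. They report only what shows in the picture. A call takes as long as a camera call.
- r.look_for(camera, target): "point" ([x, y, z] in m, in world coordinates, good to about 4 mm: the middle of the surface that is visible of it).
- r.silhouettes(camera, target): "pixels" (400x640 bool, what is visible of it).
The state is a dict: "clock": time; "q": joint angles; "qd": joint speeds; "joint_torque": joint torques, N m; "tool_pos": TCP position; "eef_rot": TCP orientation; "contact_force": force on the tool from outside, world axes, zero at the start; "moment": the same for the moment, N m; "opening": opening from 0.0 (shut) to 1.0 (fully open); "finger_force": force on a finger pad.
Only numpy, scipy, OpenCV 4.12 (cv2) and the standard library are available. Lean on these libraries where they do the work, as an engineer would, in place of code of your own. Each camera call takes 0.05 s, during which the arm holds its last target. There are 200 camera calls.

## Working session

There is one attempt and no reset: what is moved stays moved. The work goes in short steps, Python scripts to look and compute and a tool call to move; the robot and the scene stay as the last step left them, time stands still between calls to the robot, and variables do not carry over. Pictures are saved under pics/ and viewed, at most 10 in all, crops included, and the job is handed in when it is done.

Besides the shell and the picture viewer there is one more tool, called after ">>>" by a JSON object that holds its "api" and its "payload". play_rows: Moves the arm, as the interface text tells. Its arguments: {"type":"object","properties":{"translation":{"type":"array","items":{"type":"array","items":{"type":"number"}}},"delta_rot":{"type":"array","items":{"type":"array","items":{"type":"number"}}},"grip":{"type":"array","items":{"type":"number"}},"squeeze":{"type":"number"}},"required":["translation","delta_rot","grip"]}

```bash
mkdir -p pics; ls; python3 - <<'E'
from plant import r
import cv2,numpy as np
np.set_printoptions(precision=4,suppress=True)
for c in("scene","top"):
    im=r.snapshot(c);cv2.imwrite(f"pics/{c}0.png",im)
    print(c,r.get_calibration(c))
    for t in("coupling","boss","spigot","tank","cam_a_tip","collar","rack","mortar","reagent","tub"):
        try:print(t,[(np.round(d["point"],3),round(d["confidence"],2)) for d in r.look_for(c,t)][:3])
        except Exception as e:print(t,e)
print(r.get_state())
E
```

```text
pics
scene {'intrinsics': array([[394.2259,   0.    , 322.4306],
       [  0.    , 394.2259, 192.4691],
       [  0.    ,   0.    ,   1.    ]]), 'k1': -0.0733914641322915, 'eye': array([ 1.0335, -0.2427,  0.8534]), 'rotation': array([0.25  , 0.1715, 0.5503, 0.778 ])}
coupling [(array([0.523, 0.295, 0.036]), 0.94), (array([ 0.274, -0.356,  0.038]), 0.5)]
boss [(array([0.527, 0.297, 0.031]), 0.83), (array([0.454, 0.323, 0.024]), 0.24)]
spigot [(array([ 0.605, -0.112,  0.095]), 0.68)]
tank [(array([0.788, 0.042, 0.032]), 0.73), (array([ 0.609, -0.113,  0.099]), 0.62)]
cam_a_tip [(array([0.568, 0.299, 0.028]), 0.42)]
collar [(array([ 0.605, -0.113,  0.1  ]), 0.84)]
rack [(array([0.788, 0.043, 0.032]), 0.85)]
mortar [(array([ 0.274, -0.358,  0.037]), 0.78)]
reagent [(array([ 0.656, -0.369,  0.096]), 0.61)]
tub [(array([ 0.764, -0.152,  0.024]), 0.74), (array([0.568, 0.295, 0.024]), 0.18)]
top {'intrinsics': array([[457.8711,   0.    , 324.6376],
       [  0.    , 457.8711, 198.9142],
       [  0.    ,   0.    ,   1.    ]]), 'k1': -0.11378766867397795, 'eye': array([ 0.4057, -0.0553,  1.30
[... 399 characters left out ...]
rray([0.575, 0.295, 0.027]), 0.64)]
mortar [(array([ 0.285, -0.361,  0.027]), 0.95)]
reagent [(array([ 0.627, -0.362,  0.102]), 0.72)]
tub [(array([ 0.788, -0.161,  0.018]), 0.65)]
{'clock': 1.1, 'q': array([-1.2072,  0.6891, -0.1946,  1.5653,  0.1573,  0.9025, -0.2151]), 'qd': array([ 0.001 ,  0.0008, -0.0005, -0.0018,  0.0002, -0.0006, -0.0011]), 'joint_torque': array([ -0.0003, -52.7515,  -1.2673, -15.3753,  -0.052 ,  -0.0008,
         0.    ]), 'tool_pos': array([0.2024, 0.5913, 0.3028]), 'eef_rot': array([0.1641, 0.9864, 0.0001, 0.    ]), 'contact_force': array([ 0.1413, -0.5102,  0.738 ]), 'moment': array([-0.0309,  0.0074,  0.0282]), 'finger_force': 0.0, 'opening': 1.0045769562648745}
```

```bash
python3 - <<'E'
import cv2,numpy as np
a=cv2.imread("pics/scene0.png");b=cv2.imread("pics/top0.png")
print(a.shape)
cv2.imwrite("pics/s1.png",a)
E
cat > h.py <<'E'
import numpy as np,cv2
from scipy.spatial.transform import Rotation as R
from scipy.optimize import least_squares
from plant import r
np.set_printoptions(precision=4,suppress=True)
def proj(c,P):
    k=r.get_calibration(c);p=(np.atleast_2d(P)-k["eye"])@R.from_quat(k["rotation"]).as_matrix()
    s=np.c_[p[:,0],-p[:,1]]/-p[:,2:3];s=s*(1+k["k1"]*(s**2).sum(1,keepdims=True))
    K=k["intrinsics"];return s*[K[0,0],K[1,1]]+K[:2,2]
def tri(uvs,x0=(.55,0,.1)):
    f=lambda x:np.concatenate([proj(c,x)[0]-u for c,u in uvs.items()])
    s=least_squares(f,x0);return s.x,s.fun
def atz(c,uv,z):
    s=least_squares(lambda x:proj(c,[*x,z])[0]-uv,[.55,0]);return s.x
E
```

```text
(400, 640, 3)
```

View pics/scene0.png

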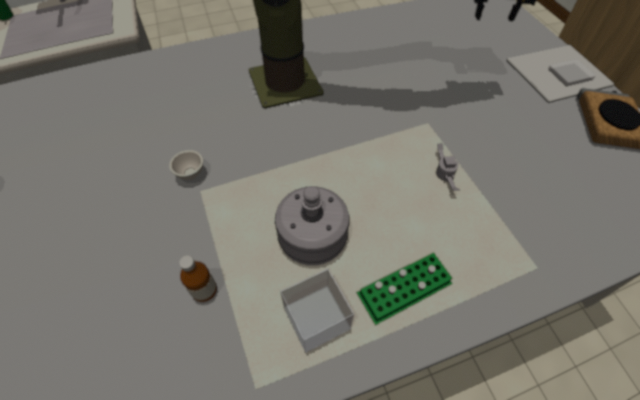

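View pics/top0.png

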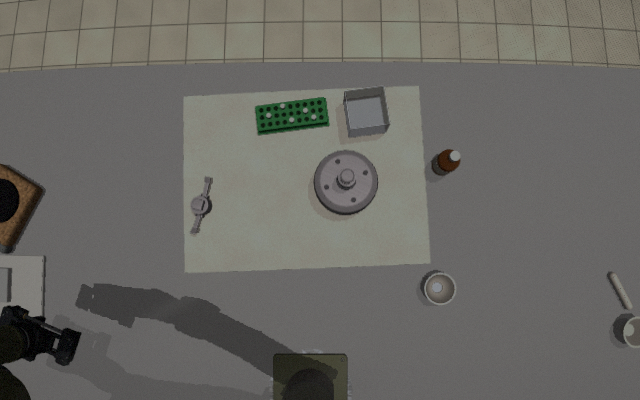

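The scene view shows the coupling near (448,165) and the adaptor near (312,200). In the top view they are near (201,204) and (346,178). I'll make an enlarged composite of these four places.

```bash
python3 - <<'E'
import cv2,numpy as np
a=cv2.imread("pics/scene0.png");b=cv2.imread("pics/top0.png")
def crop(im,u,v,w=33,h=33,s=6):
    t=cv2.resize(im[v-h:v+h,u-w:u+w],None,fx=s,fy=s,interpolation=cv2.INTER_CUBIC)
    t=cv2.convertScaleAbs(t,alpha=1.3)
    for k in range(0,2*w,10):
        cv2.putText(t,str(u-w+k),(k*s,8),0,.33,(0,0,255));cv2.putText(t,str(v-h+k),(0,k*s+4),0,.33,(0,0,255))
        cv2.line(t,(k*s,10),(k*s,16),(0,0,255));cv2.line(t,(22,k*s),(28,k*s),(0,0,255))
    return t[:298] if 0 else t
m=np.vstack([np.hstack([crop(a,448,167,33,25,12//2*2)[:, :],]) ,crop(a,312,205,33,25,12)]) 
A=np.hstack([crop(a,448,167,33,33,6),crop(a,312,205,33,33,6)])
B=np.hstack([crop(b,201,204,33,33,6),crop(b,346,181,33,33,6)])
m=np.vstack([A,B]);print(m.shape)
m=cv2.resize(m,(600,600)) 
cv2.imwrite("pics/m1.png",m)
from h import *
for c in("scene","top"):
    for t in("coupling","boss","cam_a","collar","spigot","tank"):
        for d in r.silhouettes(c,t)[:2]:
            y,x=np.nonzero(d["pixels"]);print(c,t,round(d["confidence"],2),len(x),x.mean().round(1),y.mean().round(1),x.min(),x.max(),y.min(),y.max())
E
```

```text
(792, 792, 3)
scene coupling 0.97 562 446.7 168.3 436 458 144 190
scene boss 0.91 537 446.5 167.1 436 457 143 189
scene cam_a 0.63 82 452.0 183.9 447 458 177 190
scene collar 0.8 4750 311.9 225.1 275 349 186 265
scene spigot 0.78 4770 311.9 225.2 275 349 186 265
scene tank 0.73 4786 311.8 225.1 275 349 186 265
top coupling 0.83 601 200.8 204.3 191 211 176 234
top boss 0.96 520 200.5 205.1 191 211 178 233
top cam_a 0.44 83 205.8 185.8 202 209 177 195
top collar 0.59 3327 345.1 181.7 313 377 150 215
top spigot 0.56 3341 345.2 181.7 313 377 150 215
top tank 0.57 3289 345.1 181.9 314 377 150 214
```

View pics/m1.png

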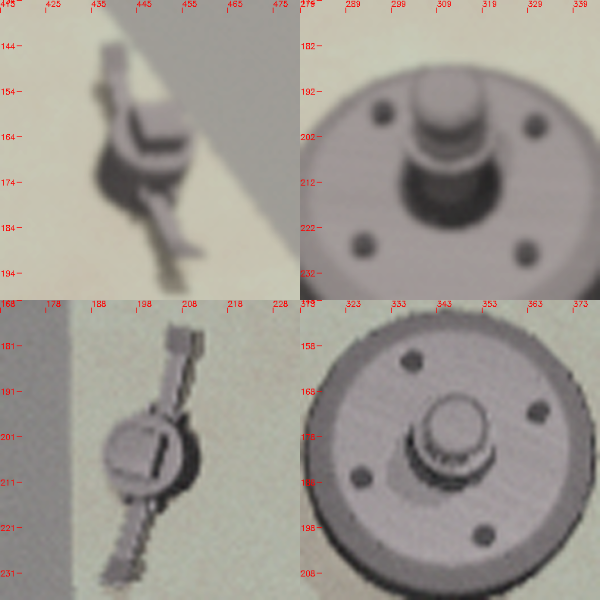

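The crops are clear. In the top view the coupling's arms run from about (210,180) to (194,231), so its yaw is about -15°. The spigot end is at about (347,176). Next I'll fit a model to the silhouettes in both views.

```bash
cat > fit.py <<'E'
from h import *
from scipy.optimize import minimize
th=np.linspace(0,2*np.pi,40)
def disc(rad,z):return np.c_[rad*np.cos(th),rad*np.sin(th),0*th+z]
def cyl(rad,a,b):return np.r_[disc(rad,a),disc(rad,b)]
def box(x,y,z):return np.array([[i,j,k] for i in x for j in y for k in z],float)
def arm(q,s):
    out=[]
    for b in (box([-2.5,2.5],[-6,6],[-4,41]),np.array([[i+o,j,l] for (l,o) in((40,0),(57,8)) for i in(-2.5,2.5) for j in(-8.5,8.5)])):
        l,o,j=b[:,2],b[:,0],b[:,1]
        x=27+l*np.sin(q)+o*np.cos(q); z=18-l*np.cos(q)+o*np.sin(q)
        out.append(np.c_[s*x,j,z])
    return out
def coupling(p):
    x,y,z,yaw,a,b=p
    parts=[cyl(26,0,44),box([-14,14],[-14,14],[44,61])]+arm(a,1)+arm(b,-1)
    M=R.from_euler('z',yaw).as_matrix()
    return [q@M.T/1000+[x,y,z] for q in parts]
def tank(p):
    return [q/1000+np.array(p[:3]) for q in (cyl(85,0,100),cyl(26,100,106),cyl(14,100,150),cyl(23.5,144,150),cyl(18,150,178.5),np.r_[disc(18,178.5),disc(14.5,182)])]
S=4
def render(c,parts,o,n):
    m=np.zeros((n[1]*S,n[0]*S),np.uint8)
    for q in parts:
        uv=(proj(c,q)-o+.5)*S-.5
        cv2.fillConvexPoly(m,np.round(cv2.convexHull(uv.astype(np.float32))*16).astype(np.int32),255,shift=4)
    return cv2.resize(m,n,interpolation=cv2.INTER_AREA)/255.
def fit(model,masks,p0,steps):
    W=[]
    for c,m in masks:
        y,x=np.nonzero(m);o=np.array([x.min()-8,y.min()-8]);n=(int(x.max()-o[0]+9),int(y.max()-o[1]+9))
        W.append((c,m[o[1]:o[1]+n[1],o[0]:o[0]+n[0]].astype(float),o,n))
    f=lambda p:sum(((cv2.GaussianBlur(render(c,model(p),o,n)-m,(0,0),.8))**2).sum() for c,m,o,n in W)
    p0=np.array(p0,float);P=np.vstack([p0]+[p0+np.eye(len(p0))[i]*steps[i] for i in range(len(p0))])
    s=minimize(f,p0,method='Nelder-Mead',options=dict(initial_simplex=P,maxiter=1200,xatol=1e-5,fatol=1e-3))
    return s.x,s.fun
E
python3 - <<'E'
from fit import *
mk={t:[(c,r.silhouettes(c,t)[0]["pixels"]) for c in("scene","top")] for t in("coupling","tank")}
np.savez("mk.npz",**{t+c:m for t in mk for c,m in mk[t]})
st=[.01,.01,.01,.15,.15,.15]
for ms in (mk["coupling"],mk["coupling"][:1],mk["coupling"][1:]):
    print("coup",min((fit(coupling,ms,[.517,.3,0,y,1.75,1.75],st) for y in(-.15,-.35)),key=lambda s:s[1]))
for ms in (mk["tank"],mk["tank"][:1],mk["tank"][1:]):
    print("tank",fit(tank,ms,[.58,-.1,0],st[:3]))
# bolts + spigot end
print(tri({"scene":[312.4,212.65],"top":[345.8,180.3]}), "spigot top z.182:",atz("top",[347.1,176.2],.182))
E
```

```text
Traceback (most recent call last):
  File "fit.py", line 35, in fit
    s=minimize(f,p0,method='Nelder-Mead',options=dict(initial_simplex=P,maxiter=1200,xatol=1e-5,fatol=1e-3))
  File "fit.py", line 33, in <lambda>
    f=lambda p:sum(((cv2.GaussianBlur(render(c,model(p),o,n)-m,(0,0),.8))**2).sum() for c,m,o,n in W)
               ~~~^^^^^^^^^^^^^^^^^^^^^^^^^^^^^^^^^^^^^^^^^^^^^^^^^^^^^^^^^^^^^^^^^^^^^^^^^^^^^^^^^^^
  File "fit.py", line 33, in <genexpr>
    f=lambda p:sum(((cv2.GaussianBlur(render(c,model(p),o,n)-m,(0,0),.8))**2).sum() for c,m,o,n in W)
                                      ~~~~~~^^^^^^^^^^^^^^^^
  File "fit.py", line 25, in render
    uv=(proj(c,q)-o+.5)*S-.5
        ~~~~^^^^^
  File "h.py", line 7, in proj
    k=r.get_calibration(c);p=(np.atleast_2d(P)-k["eye"])@R.from_quat(k["rotation"]).as_matrix()
ValueError: time passes only in moves, steps and waits
```

```bash
sed -i 's/^def proj/CAL={c:r.get_calibration(c) for c in("scene","top")}\ndef proj/; s/k=r.get_calibration(c);/k=CAL[c];/' h.py
cat > go1.py <<'E'
from fit import *
import os
if not os.path.exists("mk.npz"):
    np.savez("mk.npz",**{t+c:r.silhouettes(c,t)[0]["pixels"] for c in("scene","top") for t in("coupling","tank")})
z=np.load("mk.npz");mk={t:[(c,z[t+c]) for c in("scene","top")] for t in("coupling","tank")}
st=[.01,.01,.01,.15,.15,.15]
for y in(-.15,-.35): print("coup",fit(coupling,mk["coupling"],[.517,.3,0,y,1.75,1.75],st))
for i in (0,1):
    ms=mk["coupling"][i:i+1]
    m=lambda p:coupling([p[0],p[1],0,*p[2:]])
    print("coup z=0",ms[0][0],fit(m,ms,[.517,.3,-.25,1.75,1.75],st[:5]))
    print("tank z=0",ms[0][0],fit(lambda p:tank([p[0],p[1],0]),mk["tank"][i:i+1],[.58,-.1],st[:2]))
print("tank",fit(tank,mk["tank"],[.58,-.1,0],st[:3]))
print(tri({"scene":[312.4,212.65],"top":[345.8,180.3]}), "spigot top z.182:",atz("top",[347.1,176.2],.182),r.get_state()["clock"])
E
timeout 500 python3 go1.py
```

```text
coup (array([ 0.5194,  0.3088, -0.0015, -0.2464,  1.8104,  1.7463]), np.float64(53.448375542049135))
coup (array([ 0.5197,  0.3089, -0.0006, -0.2674,  1.8141,  1.5914]), np.float64(53.146593845245235))
coup z=0 scene (array([ 0.5191,  0.3069, -0.2563,  1.8046,  1.683 ]), np.float64(16.359619773547536))
tank z=0 scene (array([ 0.5805, -0.1004]), np.float64(189.3563049550088))
coup z=0 top (array([ 0.5204,  0.3095, -0.255 ,  1.8296,  1.6866]), np.float64(23.47737106089))
tank z=0 top (array([ 0.5768, -0.0974]), np.float64(16.713179849360685))
tank (array([ 0.5775, -0.0986, -0.0099]), np.float64(155.08236475334664))
(array([ 0.5781, -0.0983,  0.0998]), array([-0.1426,  0.0054, -0.1601, -0.048 ])) spigot top z.182: [ 0.5763 -0.099 ] 1.9
```

>>> {"api": "play_rows", "payload": {"translation": [[-0.033,-0.0137,0],[-0.033,-0.0137,0],[-0.033,-0.0137,0],[-0.033,-0.0137,0.01],[-0.033,-0.0137,0.01],[-0.033,-0.0137,0.01],[-0.033,-0.0137,0.01],[-0.033,-0.0137,0.01],[-0.033,-0.0137,0.01],[-0.033,-0.0137,0.01],[-0.033,-0.0137,0.01],[-0.0287,-0.014,0.01],[0,0,0],[0,0,0]], "delta_rot": [[0,0,0],[0,0,0],[0,0,0],[0,0,0],[0,0,0],[0,0,0],[0,0,0],[0,0,0],[0,0,0],[0,0,0],[0,0,0],[0,0,-4.2],[0,0,0],[0,0,0]], "grip": [1,1,1,1,1,1,1,1,1,1,1,1,1,1], "squeeze": 30}}

```text
clock: 3.65
tool_pos: [0.519, 0.3097, 0.2129]
eef_rot: [0.128, 0.992, 0.001, -0.0]
contact_force: [0.3, 0.3, 0.4]
opening: 1.001
finger_force: 0.0
```

```bash
cat > st.py <<'E'
from h import *
s=r.get_state();M=R.from_quat(s["eef_rot"]).as_matrix()
print("t",s["clock"],"pos",s["tool_pos"],"yangle",np.degrees(np.arctan2(M[1,1],M[0,1])),"z",M[:,2],"F",s["contact_force"],"op",s["opening"],"ff",s["finger_force"],"q",s["q"])
E
python3 st.py
```

```text
t 3.65 pos [0.519  0.3097 0.2129] yangle 75.31368067887843 z [-0.0005  0.0014 -1.    ] F [0.2518 0.3473 0.4075] op 1.0005000265289004 ff 0.0 q [-0.4729  0.7818 -0.2492  1.7096  0.2762  0.6843  0.4468]
```

>>> {"api": "play_rows", "payload": {"translation": [[0,-0.001,0.02],[0,0,0.02],[0,0,0.02],[0,0,0.02],[0,0,0.012],[0,0,0.009],[0,0,0],[0,0,0],[0,0,0],[0,0,0],[0,0,0],[0,0,0],[0,0,0]], "delta_rot": [[0,0,0],[0,0,0],[0,0,0],[0,0,0],[0,0,0],[0,0,0],[0,0,0],[0,0,0],[0,0,0],[0,0,0],[0,0,0],[0,0,0],[0,0,0]], "grip": [1,1,1,1,1,1,-1,-1,-1,-1,-1,-1,-1], "squeeze": 40}}

```text
clock: 5.28
tool_pos: [0.5195, 0.3078, 0.1117]
eef_rot: [0.128, 0.992, 0.0, 0.0]
contact_force: [0.9, -0.1, 0.0]
opening: 0.313
finger_force: 39.9
```

```bash
python3 st.py
```

```text
t 5.275 pos [0.5195 0.3078 0.1117] yangle 75.2937378757705 z [ 0.0001  0.0003 -1.    ] F [ 0.8506 -0.0934  0.0329] op 0.31304817342158797 ff 39.94042754173279 q [-0.5044  0.9323 -0.1896  1.7543  0.3296  0.4859  0.4021]
```

>>> {"api": "play_rows", "payload": {"translation": [[0,0,-0.01],[0,0,-0.03],[0,0,-0.04],[0,0,-0.04],[0,0,-0.04],[0,0,-0.04],[-0.008,-0.018,-0.015],[-0.0145,-0.0345,0],[-0.0145,-0.0345,0],[-0.0145,-0.0345,0],[-0.0145,-0.0345,0],[-0.0145,-0.0345,0],[-0.0145,-0.0345,0],[-0.0145,-0.0345,0],[-0.0145,-0.0345,0],[-0.0145,-0.0345,0],[-0.0145,-0.0345,0],[-0.0067,-0.0152,0],[0,0,0],[0,0,0]], "delta_rot": [[0,0,0],[0,0,0],[0,0,0],[0,0,0],[0,0,0],[0,0,0],[0,0,0],[0,0,0],[0,0,0],[0,0,0],[0,0,0],[0,0,0],[0,0,0],[0,0,0],[0,0,0],[0,0,0],[0,0,0],[0,0,0],[0,0,0],[0,0,0]], "grip": [-1,-1,-1,-1,-1,-1,-1,-1,-1,-1,-1,-1,-1,-1,-1,-1,-1,-1,-1,-1]}}

```text
clock: 7.78
tool_pos: [0.5774, -0.0967, 0.3263]
eef_rot: [0.127, 0.992, 0.001, -0.001]
contact_force: [0.2, 0.1, -7.8]
opening: 0.313
finger_force: 39.9
```

```bash
python3 st.py; python3 - <<'E'
import cv2,numpy as np
from h import *
a=r.snapshot("scene");b=r.snapshot("top");cv2.imwrite("pics/scene2.png",a);cv2.imwrite("pics/top2.png",b)
f=lambda im,u,v,w,h,s:cv2.resize(im[v-h:v+h,u-w:u+w],None,fx=s,fy=s,interpolation=cv2.INTER_CUBIC)
cv2.imwrite("pics/m2.png",cv2.convertScaleAbs(np.hstack([f(a,312,185,50,60,4),f(b,346,181,50,60,4)]),alpha=1.4))
for c in("scene","top"):
    for t in("coupling","boss"):
        for d in r.silhouettes(c,t)[:2]:
            y,x=np.nonzero(d["pixels"]);print(c,t,round(d["confidence"],2),len(x),x.mean().round(1),y.mean().round(1),x.min(),x.max(),y.min(),y.max())
E
```

```text
t 7.775 pos [ 0.5774 -0.0967  0.3263] yangle 75.43353448443331 z [-0.0013  0.002  -1.    ] F [ 0.1764  0.0857 -7.8324] op 0.3127685438891928 ff 39.945107102394104 q [ 0.2806  0.6191 -0.3294  1.6552  0.2379  0.9083  1.1773]
scene coupling 0.85 796 311.8 176.0 299 324 143 205
top coupling 0.48 26 337.7 200.9 336 339 197 204
top boss 0.54 20 337.8 201.6 336 339 199 204
```

View pics/m2.png

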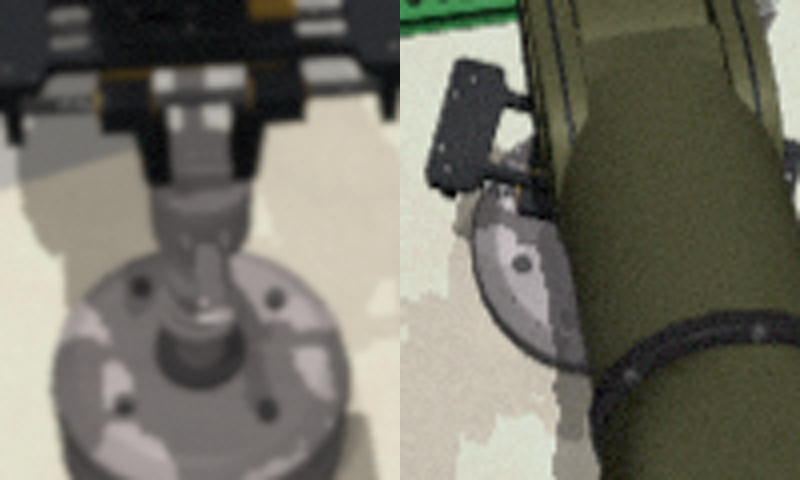

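The scene view shows the coupling hanging above the adaptor at about (312,176). The top view is mostly blocked by the forearm. I'll check the alignment within the scene camera alone.

```bash
cat > go2.py <<'E'
from fit import *
m=r.silhouettes("scene","coupling")[0]["pixels"]
s=r.get_state();tz=s["tool_pos"]
for cut in(150,160,166):
    y,x=np.nonzero(m);o=np.array([x.min()-8,y.min()-8]);n=(int(x.max()-o[0]+9),int(y.max()-o[1]+9))
    mm=m[o[1]:o[1]+n[1],o[0]:o[0]+n[0]].astype(float);k=cut-o[1]
    f=lambda p:(cv2.GaussianBlur(render("scene",coupling([p[0],p[1],tz[2]-.1117,p[2],p[3],p[4]]),o,n)-mm,(0,0),.8)[k:]**2).sum()
    p0=np.array([tz[0],tz[1],-.256,1.81,1.69]);P=np.vstack([p0]+[p0+np.eye(5)[i]*[.006,.006,.1,.15,.15][i] for i in range(5)])
    q=minimize(f,p0,method='Nelder-Mead',options=dict(initial_simplex=P,maxiter=1000));print(cut,q.x,q.fun)
B=np.array([[382,113],[536,126],[363,246],[526,254]])-[300,0];B=B/4.545+[279,172]
print("tank by bolts, scene", np.mean([atz("scene",b,.1) for b in B],0))
B=np.array([[412,362],[538,412],[362,477],[484,536]])-[300,300];B=B/4.545+[313,148]
print("tank by bolts, top", np.mean([atz("top",b,.1) for b in B],0), tz)
E
python3 go2.py
```

```text
150 [ 0.5764 -0.0971 -0.2482  1.8026  1.8253] 117.7254763611771
160 [ 0.5758 -0.097  -0.2493  1.7935  1.8045] 102.73111119926646
166 [ 0.5732 -0.0963 -0.2465  1.7328  1.9299] 61.71697115952894
tank by bolts, scene [ 0.5774 -0.0977]
tank by bolts, top [ 0.5781 -0.0987] [ 0.5779 -0.098   0.3268]
```

>>> {"api": "play_rows", "payload": {"translation": [[0,-0.0005,0.01],[0,0,0.01],[0,0,0.008],[0,0,0.002],[0,0,0.002],[0,0,0.002],[0,0,0.002],[0,0,0.002],[0,0,0]], "delta_rot": [[0,0,0],[0,0,0],[0,0,0],[0,0,0],[0,0,0],[0,0,0],[0,0,0],[0,0,0],[0,0,0]], "grip": [-1,-1,-1,-1,-1,-1,-1,-1,-1], "squeeze": 50}}

```text
clock: 9.25
tool_pos: [0.5779, -0.0991, 0.2886]
eef_rot: [0.128, 0.992, 0.0, 0.0]
contact_force: [0.3, -0.6, -6.8]
opening: 0.312
finger_force: 49.9
```

>>> {"api": "play_rows", "payload": {"translation": [[0,0,0.002],[0,0,0.002],[0,0,0.002],[0,0,0.002],[0,0,0]], "delta_rot": [[0,0,0],[0,0,0],[0,0,0],[0,0,0],[0,0,0]], "grip": [-1,-1,-1,-1,-1]}}

```text
clock: 9.88
tool_pos: [0.5778, -0.0991, 0.2805]
eef_rot: [0.128, 0.992, 0.0, -0.0]
contact_force: [-0.1, -0.4, -6.9]
opening: 0.312
finger_force: 49.9
```

Now inside the bore, with no resistance. I'll continue down to just before the gasket.

>>> {"api": "play_rows", "payload": {"translation": [[0,0,0.002],[0,0,0.002],[0,0,0.002],[0,0,0.002],[0,0,0.002],[0,0,0.001],[0,0,0]], "delta_rot": [[0,0,0],[0,0,0],[0,0,0],[0,0,0],[0,0,0],[0,0,0],[0,0,0]], "grip": [-1,-1,-1,-1,-1,-1,-1], "squeeze": 60}}

```text
clock: 10.75
tool_pos: [0.5778, -0.0991, 0.2698]
eef_rot: [0.128, 0.992, 0.0, 0.0]
contact_force: [-0.2, -0.3, -5.2]
opening: 0.31
finger_force: 59.9
```

>>> {"api": "play_rows", "payload": {"translation": [[0,0,0.001],[0,0,0.001],[0,0,0.001],[0,0,0.001],[0,0,0]], "delta_rot": [[0,0,0],[0,0,0],[0,0,0],[0,0,0],[0,0,0]], "grip": [-1,-1,-1,-1,-1]}}

```text
clock: 11.38
tool_pos: [0.5779, -0.0991, 0.2676]
eef_rot: [0.128, 0.992, -0.0, 0.001]
contact_force: [-4.0, 0.1, 8.8]
opening: 0.312
finger_force: 59.9
```

>>> {"api": "play_rows", "payload": {"translation": [[0,0,0.001],[0,0,0.001],[0,0,0.001],[0,0,0.001],[0,0,0.001],[0,0,0]], "delta_rot": [[0,0,0],[0,0,0],[0,0,0],[0,0,0],[0,0,0],[0,0,0]], "grip": [-1,-1,-1,-1,-1,-1]}}

```text
clock: 12.12
tool_pos: [0.5779, -0.0991, 0.2626]
eef_rot: [0.128, 0.992, -0.0, 0.001]
contact_force: [-4.3, 0.1, 8.9]
opening: 0.312
finger_force: 59.9
```

```bash
python3 st.py
```

```text
t 12.125 pos [ 0.5779 -0.0991  0.2626] yangle 75.29549352147424 z [ 0.0013 -0.0006 -1.    ] F [-4.2934  0.0709  8.935 ] op 0.31210309310382484 ff 59.94908273220062 q [ 0.2655  0.6962 -0.3006  1.7252  0.2798  0.7611  1.1413]
```

>>> {"api": "play_rows", "payload": {"translation": [[0,0,0.0005],[0,0,0.0005],[0,0,0.0005],[0,0,0]], "delta_rot": [[0,0,0],[0,0,0],[0,0,0],[0,0,0]], "grip": [-1,-1,-1,-1]}}

```text
clock: 12.62
tool_pos: [0.5779, -0.0991, 0.2617]
eef_rot: [0.128, 0.992, -0.0, 0.001]
contact_force: [-6.0, 0.0, 12.7]
opening: 0.311
finger_force: 60.0
```

>>> {"api": "play_rows", "payload": {"translation": [[0,0,0.0005],[0,0,0.0005],[0,0,0],[0,0,0]], "delta_rot": [[0,0,0],[0,0,0],[0,0,0],[0,0,0]], "grip": [-1,-1,-1,-1]}}

```text
clock: 13.12
tool_pos: [0.5779, -0.0991, 0.2617]
eef_rot: [0.128, 0.992, -0.0, 0.001]
contact_force: [-7.5, 0.9, 19.7]
opening: 0.313
finger_force: 60.0
```

```bash
python3 st.py
```

```text
t 13.125 pos [ 0.5779 -0.0991  0.2617] yangle 75.28551768770853 z [ 0.0021 -0.0011 -1.    ] F [-7.4735  0.9351 19.7275] op 0.3131680064990786 ff 59.95360493659973 q [ 0.2649  0.6971 -0.2998  1.7269  0.2811  0.7578  1.1398]
```

Home: it stopped hard at TCP z 0.2617, exactly where predicted. Next I'll unload, let go, rise and shut the fingers.

>>> {"api": "play_rows", "payload": {"translation": [[0,0,-0.001],[0,0,-0.001],[0,0,0],[0,0,0],[0,0,0],[0,0,0],[0,0,0],[0,0,0],[0,0,0],[0,0,-0.01],[0,0,-0.02],[0,0,-0.03],[0,0,-0.03],[0,0,-0.02],[0,0,0],[0,0,0],[0,0,0],[0,0,0]], "delta_rot": [[0,0,0],[0,0,0],[0,0,0],[0,0,0],[0,0,0],[0,0,0],[0,0,0],[0,0,0],[0,0,0],[0,0,0],[0,0,0],[0,0,0],[0,0,0],[0,0,0],[0,-10,0],[0,-10,0],[0,-10,0],[0,0,0]], "grip": [-1,-1,-1,0,0,0,0,0,0,0,0,0,-1,-1,-1,-1,-1,-1], "squeeze": 60}}

```text
clock: 15.38
tool_pos: [0.5756, -0.0991, 0.3695]
eef_rot: [0.123, 0.96, -0.035, 0.25]
contact_force: [0.0, 0.0, -0.2]
opening: 0.007
finger_force: 0.0
```

```bash
cat > plan.py <<'E'
from h import *
import sys
C=np.array([.5779,-.0991]);u=np.array([np.cos(-.256),np.sin(-.256)])
def T(th,lt,phi=np.radians(30),gap=0):
    n=np.array([np.cos(th),np.sin(th)]);a=np.array([np.sin(th),-np.cos(th)])
    t=np.array([27,168])+n*(2.5+9*abs(np.cos(th+phi))+gap)+a*lt
    return (t+64*np.array([np.sin(phi),np.cos(phi)]))/1000
def rows(side,ths,gap0=0,phi=np.radians(30)):
    s=r.get_state();M=R.from_quat(s["eef_rot"]).as_matrix();p=s["tool_pos"].copy()
    print("t",s["clock"],"pos",p,"F",s["contact_force"],"q",s["q"]);print(M)
    for th,g in ths:
        lt=27+8*np.clip((1.05-th)/1.05,0,1)
        q=T(th,lt,phi,g);w=np.r_[C+side*u*q[0],q[1]]
        print(th,g,"tcp",w,"tool delta",M.T@(w-p));p=w
E
python3 - <<'E'
from plan import *
a=r.snapshot("scene");
cv2.imwrite("pics/scene3.png",a)
rows(-1,[(1.95,25),(1.95,5),(1.8,0),(1.6,0),(1.4,0),(1.2,0),(1.0,0),(.8,0),(.6,0),(.4,0),(.2,0),(0,0),(-.1,0)])
E
```

```text
t 15.425 pos [ 0.5777 -0.0991  0.3703] F [-0.066  -0.3328  1.107 ] q [ 0.069   0.4235 -0.0382  2.0088  0.5522  0.242   0.8465]
[[-0.8433  0.254   0.4737]
 [ 0.2193  0.9672 -0.1283]
 [-0.4907 -0.0043 -0.8713]]
1.95 25 tcp [ 0.5089 -0.081   0.2655] tool delta [0.1134 0.0004 0.0564]
1.95 5 tcp [ 0.5018 -0.0792  0.247 ] tool delta [0.0156 0.0001 0.0126]
1.8 0 tcp [ 0.4973 -0.078   0.238 ] tool delta [0.0084 0.     0.0055]
1.6 0 tcp [ 0.4949 -0.0774  0.2314] tool delta [0.0053 0.     0.0045]
1.4 0 tcp [ 0.4942 -0.0772  0.2244] tool delta [0.0042 0.     0.0058]
1.2 0 tcp [ 0.4951 -0.0774  0.2172] tool delta [0.0026 0.     0.0067]
1.0 0 tcp [ 0.497  -0.0779  0.2111] tool delta [0.0013 0.     0.0063]
0.8 0 tcp [ 0.4976 -0.0781  0.2067] tool delta [0.0016 0.     0.0042]
0.6 0 tcp [ 0.4991 -0.0785  0.2019] tool delta [0.001  0.     0.0049]
0.4 0 tcp [ 0.5017 -0.0792  0.1971] tool delta [0.     0.     0.0055]
0.2 0 tcp [ 0.5056 -0.0802  0.1925] tool delta [-0.0012  0.      0.006 ]
0 0 tcp [ 0.5109 -0.0816  0.1884] tool delta [-0.0027  0.      0.0062]
-0.1 0 tcp [ 0.5139 -0.0823  0.1875] tool delta [-0.0023  0.      0.0023]
```

```bash
python3 - <<'E'
from plan import *
a=cv2.imread("pics/scene3.png")
cv2.imwrite("pics/m3.png",cv2.resize(a[130:250,240:390],None,fx=4,fy=4,interpolation=cv2.INTER_CUBIC))
# frame at 20 deg tilt
import plan
s=r.get_state();M=R.from_quat(s["eef_rot"]).as_matrix()@R.from_euler('y',9.4,degrees=True).as_matrix()
p=s["tool_pos"].copy();print(M[:,2])
for th,g in [(1.95,30),(1.95,6),(1.8,0),(1.6,0),(1.4,0),(1.2,0),(1.0,0),(.8,0),(.6,0),(.4,0),(.2,0),(0,0),(-.1,0)]:
    lt=27+8*np.clip((1.05-th)/1.05,0,1)
    q=T(th,lt,np.radians(20),g);w=np.r_[C-u*q[0],q[1]];print(th,g,w,M.T@(w-p));p=w
E
```

```text
[ 0.3296 -0.0907 -0.9398]
1.95 30 [ 0.5201 -0.084   0.2739] [0.0889 0.0004 0.0703]
1.95 6 [ 0.5115 -0.0817  0.2516] [0.016  0.0001 0.0179]
1.8 0 [ 0.5068 -0.0805  0.2415] [0.008  0.     0.0078]
1.6 0 [ 0.5047 -0.0799  0.2348] [0.0044 0.     0.0056]
1.4 0 [ 0.5042 -0.0798  0.2276] [0.0029 0.     0.0066]
1.2 0 [ 0.5053 -0.0801  0.2209] [0.0012 0.     0.0067]
1.0 0 [ 0.506  -0.0803  0.2171] [0.0006 0.     0.0038]
0.8 0 [ 0.5064 -0.0804  0.2124] [0.0012 0.     0.0045]
0.6 0 [ 0.5078 -0.0808  0.2074] [0.0003 0.     0.0052]
0.4 0 [ 0.5105 -0.0814  0.2023] [-0.0008  0.      0.0058]
0.2 0 [ 0.5145 -0.0825  0.1974] [-0.0023  0.      0.006 ]
0 0 [ 0.52   -0.0839  0.1931] [-0.0039  0.      0.0059]
-0.1 0 [ 0.5232 -0.0848  0.1922] [-0.0028  0.      0.002 ]
```

View pics/m3.png

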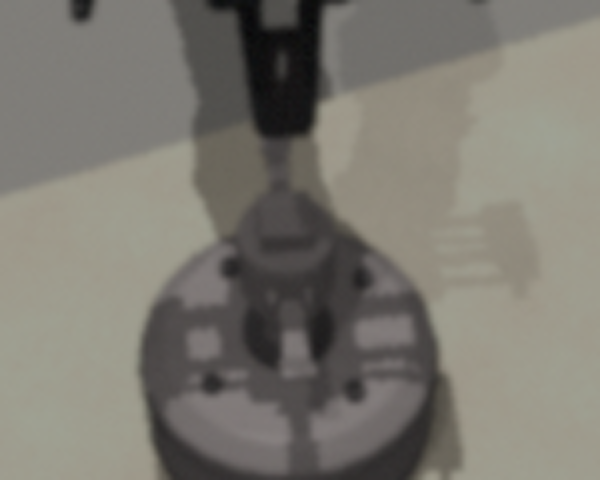

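The coupling stands upright on the adaptor, at about (311,190) in the full picture, with its arms still out. Now I'll move above the near arm.

>>> {"api": "play_rows", "payload": {"translation": [[0,0,0],[0.022,0,0],[0.022,0,0],[0.022,0,0.01],[0.022,0,0.02],[0,0,0.02],[0,0,0.02],[0,0,0],[0,0,0]], "delta_rot": [[0,9.4,0],[0,0,0],[0,0,0],[0,0,0],[0,0,0],[0,0,0],[0,0,0],[0,0,0],[0,0,0]], "grip": [-1,-1,-1,-1,-1,-1,-1,-1,-1]}}

```text
clock: 16.55
tool_pos: [0.5235, -0.0858, 0.2738]
eef_rot: [0.127, 0.976, -0.025, 0.177]
contact_force: [-0.3, 0.8, -0.8]
opening: 0.006
finger_force: 0.0
```

```bash
python3 - <<'E'
from plan import *
rows(-1,[(1.95,6),(1.8,0),(1.6,0)],phi=np.radians(20))
E
```

```text
t 16.55 pos [ 0.5235 -0.0858  0.2738] F [-0.3442  0.7577 -0.7885] q [0.0242 0.5385 0.0172 2.1616 0.6654 0.1157 0.7   ]
[[-0.9052  0.2563  0.339 ]
 [ 0.239   0.9666 -0.0928]
 [-0.3515 -0.003  -0.9362]]
1.95 6 tcp [ 0.5115 -0.0817  0.2516] tool delta [0.0196 0.0009 0.0164]
1.8 0 tcp [ 0.5068 -0.0805  0.2415] tool delta [0.0081 0.     0.0077]
1.6 0 tcp [ 0.5047 -0.0799  0.2348] tool delta [0.0044 0.     0.0055]
```

>>> {"api": "play_rows", "payload": {"translation": [[0,0,0],[0,0,0],[0,0,0]], "delta_rot": [[4,0,0],[0,0,0],[0,0,0]], "grip": [-1,-1,-1]}}

```text
clock: 16.92
tool_pos: [0.5226, -0.0856, 0.2737]
eef_rot: [0.133, 0.974, -0.058, 0.172]
contact_force: [-0.8, -0.2, 0.9]
opening: 0.002
finger_force: 0.0
```

```bash
python3 st.py
```

```text
t 16.925 pos [ 0.5226 -0.0856  0.2737] yangle 73.7837985785784 z [ 0.3205 -0.1591 -0.9338] F [-0.8386 -0.1635  0.9245] op 0.0016501429135366021 ff 0.0 q [-0.0949  0.5473  0.1384  2.1616  0.6748  0.1351  0.6553]
```

>>> {"api": "play_rows", "payload": {"translation": [[0,0,0],[0,0,0],[0,0,0]], "delta_rot": [[8,0,0],[0,0,0],[0,0,0]], "grip": [-1,-1,-1]}}

```text
clock: 17.3
tool_pos: [0.522, -0.0862, 0.2732]
eef_rot: [0.145, 0.968, -0.126, 0.162]
contact_force: [0.6, -0.7, -0.8]
opening: 0.005
finger_force: 0.0
```

```bash
python3 st.py
```

```text
t 17.3 pos [ 0.522  -0.0862  0.2732] yangle 70.88813594983384 z [ 0.2772 -0.2905 -0.9158] F [ 0.626  -0.6889 -0.8439] op 0.004920517336803911 ff 0.0 q [-0.2912  0.5862  0.3321  2.1495  0.6889  0.1958  0.5748]
```

```bash
cat >> plan.py <<'E'
def rows2(side,ths,rot=None):
    s=r.get_state();M=R.from_quat(s["eef_rot"]).as_matrix()
    if rot is not None: M=M@R.from_rotvec(rot,degrees=True).as_matrix()
    p=s["tool_pos"].copy();d=M[:,2];phi=np.arctan2(-side*(d[:2]@u),-d[2])
    tip=p+.064*d;rel=tip[:2]-C
    print("t",s["clock"],"pos",p,"tip rho",side*rel@u,"v",rel@[-u[1],u[0]],"z",tip[2],"phi",np.degrees(phi),"F",s["contact_force"],"q",s["q"])
    for th,g in ths:
        lt=27+8*np.clip((1.05-th)/1.05,0,1)
        q=T(th,lt,phi,g)-.064*np.array([np.sin(phi),np.cos(phi)])
        w=np.r_[C+side*u*q[0],q[1]]-.064*d
        print(th,g,"tip",q,"tcp",w,"delta",M.T@(w-p));p=w
E
python3 - <<'E'
from plan import *
rows2(-1,[(1.95,6),(1.8,0),(1.6,0),(1.4,0),(1.2,0),(1.0,0),(.8,0),(.6,0),(.4,0),(.2,0),(0,0),(-.1,0)])
E
```

```text
t 17.3 pos [ 0.522  -0.0862  0.2732] tip rho 0.035510075611676524 v -0.015166068378078157 z 0.21456743558765445 phi 20.46290622415723 F [ 0.626  -0.6889 -0.8439] q [-0.2912  0.5862  0.3321  2.1495  0.6889  0.1958  0.5748]
1.95 6 tip [0.0467 0.1915] tcp [ 0.515  -0.0687  0.2501] delta [0.0186 0.0185 0.0141]
1.8 0 tip [0.0516 0.1814] tcp [ 0.5102 -0.0674  0.24  ] delta [0.0081 0.0016 0.0076]
1.6 0 tip [0.0538 0.1747] tcp [ 0.5081 -0.0669  0.2333] delta [0.0044 0.0012 0.0054]
1.4 0 tip [0.0543 0.1675] tcp [ 0.5076 -0.0668  0.2261] delta [0.003  0.0014 0.0064]
1.2 0 tip [0.0531 0.1607] tcp [ 0.5088 -0.0671  0.2193] delta [0.0013 0.0014 0.0067]
1.0 0 tip [0.0524 0.1569] tcp [ 0.5094 -0.0672  0.2155] delta [0.0007 0.0008 0.0037]
0.8 0 tip [0.052  0.1523] tcp [ 0.5099 -0.0673  0.2109] delta [0.0012 0.0009 0.0044]
0.6 0 tip [0.0505 0.1472] tcp [ 0.5113 -0.0677  0.2058] delta [0.0004 0.0011 0.0051]
0.4 0 tip [0.0478 0.1421] tcp [ 0.5139 -0.0684  0.2007] delta [-0.0008  0.0012  0.0056]
0.2 0 tip [0.0436 0.1372] tcp [ 0.518  -0.0695  0.1958] delta [-0.0022  0.0013  0.0059]
0 0 tip [0.0379 0.133 ] tcp [ 0.5235 -0.0709  0.1916] delta [-0.0038  0.0013  0.0058]
-0.1 0 tip [0.0347 0.1321] tcp [ 0.5266 -0.0717  0.1907] delta [-0.0027  0.0004  0.002 ]
```

Correct sideways first, then approach and push the near arm to about 1.4 rad.

>>> {"api": "play_rows", "payload": {"translation": [[0.009,0.009,0],[0.0096,0.0095,0.004],[0,0,0.01],[0.004,0.001,0.004],[0.004,0.0006,0.0036],[0.0022,0.0006,0.0027],[0.0022,0.0006,0.0027],[0,0,0]], "delta_rot": [[0,0,0],[0,0,0],[0,0,0],[0,0,0],[0,0,0],[0,0,0],[0,0,0],[0,0,0]], "grip": [-1,-1,-1,-1,-1,-1,-1,-1]}}

```text
clock: 18.3
tool_pos: [0.5093, -0.0672, 0.2349]
eef_rot: [0.145, 0.968, -0.127, 0.162]
contact_force: [0.1, -1.2, 3.7]
opening: -0.001
finger_force: 1.8
```

```bash
python3 - <<'E'
from plan import *
rows2(-1,[(1.6,0),(1.4,0),(1.2,0)])
E
```

```text
t 18.3 pos [ 0.5093 -0.0672  0.2349] tip rho 0.05252925660151818 v -0.00017529156565387373 z 0.17634141303023887 phi 20.50645513299463 F [ 0.0958 -1.2497  3.6874] q [-0.4051  0.6804  0.4537  2.2235  1.0844  0.0459  0.1151]
1.6 0 tip [0.0538 0.1747] tcp [ 0.5081 -0.0667  0.2332] delta [0.0018 0.0004 0.001 ]
1.4 0 tip [0.0543 0.1675] tcp [ 0.5076 -0.0666  0.2261] delta [0.003  0.0014 0.0064]
1.2 0 tip [0.0531 0.1607] tcp [ 0.5088 -0.0669  0.2192] delta [0.0013 0.0015 0.0067]
```

The wrist bend is near its lower limit with this lean, so I'll do the near arm with the hand upright. That means pressing down to tip height 151.5 mm, so the body stays above the boss, then pushing inward.

```bash
cat >> plan.py <<'E'
G=np.array([[-u[0],-u[1],0],[-u[1],u[0],0],[0,0,-1.]]).T
def up(tips,side=-1):
    s=r.get_state();M=R.from_quat(s["eef_rot"]).as_matrix();p=s["tool_pos"]
    print("t",s["clock"],"pos",p,"F",s["contact_force"],"q",s["q"],"rotvec to upright",R.from_matrix(M.T@G).as_rotvec(degrees=True))
    tip=p+.064*M[:,2];rel=tip[:2]-C;print("tip rho",side*rel@u,"v",rel@[-u[1],u[0]],"z",tip[2])
    for t in tips:
        w=np.r_[C+side*u*t[0],t[1]+.064];print(t,w,"delta in upright frame",G.T@(w-p),"now frame",M.T@(w-p));p=w
E
python3 -c "
from plan import *
up([(.055,.205),(.055,.152),(.038,.152)])"
```

```text
t 18.3 pos [ 0.5093 -0.0672  0.2349] F [ 0.0958 -1.2497  3.6874] q [-0.4051  0.6804  0.4537  2.2235  1.0844  0.0459  0.1151] rotvec to upright [-12.1764  20.4359  -2.2866]
tip rho 0.05252925660151818 v -0.00017529156565387373 z 0.17634141303023887
(0.055, 0.205) [ 0.5247 -0.0852  0.269 ] delta in upright frame [-0.0194 -0.0135 -0.0341] now frame [-0.0302 -0.0185 -0.0217]
(0.055, 0.152) [ 0.5247 -0.0852  0.216 ] delta in upright frame [0.    0.    0.053] now frame [0.0186 0.0106 0.0485]
(0.038, 0.152) [ 0.5411 -0.0895  0.216 ] delta in upright frame [-0.017 -0.     0.   ] now frame [-0.0159  0.0013  0.0058]
```

>>> {"api": "play_rows", "payload": {"translation": [[0,0,-0.015],[-0.015,-0.009,-0.004],[-0.0152,-0.0095,-0.0027],[0,0,0],[0,0,0],[0,0,0],[0,0,0],[0,0,0]], "delta_rot": [[0,0,0],[0,0,0],[0,0,0],[-4,6.8,-0.76],[-4,6.8,-0.76],[-4.1,6.8,-0.76],[0,0,0],[0,0,0]], "grip": [-1,-1,-1,-1,-1,-1,-1,-1]}}

```text
clock: 19.3
tool_pos: [0.5242, -0.0846, 0.2668]
eef_rot: [0.129, 0.992, -0.008, 0.008]
contact_force: [-0.0, -0.1, -0.2]
opening: 0.007
finger_force: 0.0
```

```bash
python3 -c "
from plan import *
up([(.055,.190),(.055,.152),(.038,.152)])"
```

```text
t 19.3 pos [ 0.5242 -0.0846  0.2668] F [-0.0457 -0.0551 -0.228 ] q [ 0.3393  0.6394 -0.4468  1.8912  0.4443  0.6966  0.9373] rotvec to upright [-0.8295  0.9739 -0.172 ]
tip rho 0.0544982487555049 v -0.0005244981149767295 z 0.20284847651848836
(0.055, 0.19) [ 0.5247 -0.0852  0.254 ] delta in upright frame [-0.0006 -0.0004  0.0128] now frame [-0.0004 -0.0002  0.0128]
(0.055, 0.152) [ 0.5247 -0.0852  0.216 ] delta in upright frame [0.    0.    0.038] now frame [0.0006 0.0005 0.038 ]
(0.038, 0.152) [ 0.5411 -0.0895  0.216 ] delta in upright frame [-0.017 -0.     0.   ] now frame [-0.017   0.0001  0.0003]
```

>>> {"api": "play_rows", "payload": {"translation": [[0,0,0.006],[0,0,0.006],[0,0,0.003],[0,0,0.003],[0,0,0.003],[0,0,0.003],[0,0,0.003],[0,0,0.003],[0,0,0.003],[0,0,0]], "delta_rot": [[-0.8,1,-0.2],[0,0,0],[0,0,0],[0,0,0],[0,0,0],[0,0,0],[0,0,0],[0,0,0],[0,0,0],[0,0,0]], "grip": [-1,-1,-1,-1,-1,-1,-1,-1,-1,-1]}}

```text
clock: 20.55
tool_pos: [0.5249, -0.0854, 0.2345]
eef_rot: [0.128, 0.992, -0.0, -0.0]
contact_force: [-1.0, -0.7, 3.6]
opening: 0.002
finger_force: 1.6
```

>>> {"api": "play_rows", "payload": {"translation": [[0,0,0.002],[0,0,0.002],[0,0,0.002],[0,0,0.002],[0,0,0]], "delta_rot": [[0,0,0],[0,0,0],[0,0,0],[0,0,0],[0,0,0]], "grip": [-1,-1,-1,-1,-1]}}

```text
clock: 21.18
tool_pos: [0.5253, -0.0854, 0.2271]
eef_rot: [0.128, 0.992, -0.0, 0.0]
contact_force: [-2.6, 0.5, 7.6]
opening: 0.006
finger_force: 4.0
```

```bash
python3 -c "
from plan import *
up([(.055,.152),(.038,.152)])"
```

```text
t 21.175 pos [ 0.5253 -0.0854  0.2271] F [-2.6471  0.4767  7.6039] q [ 0.3313  0.7046 -0.4241  1.9126  0.4751  0.6233  0.9189] rotvec to upright [-0.0119  0.0566 -0.0283]
tip rho 0.05423975022281816 v -0.00010155104507019591 z 0.1630713310389438
(0.055, 0.152) [ 0.5247 -0.0852  0.216 ] delta in upright frame [0.0007 0.0001 0.0111] now frame [0.0007 0.0001 0.0111]
(0.038, 0.152) [ 0.5411 -0.0895  0.216 ] delta in upright frame [-0.017 -0.     0.   ] now frame [-0.017  0.     0.   ]
```

Going well at about 7.6 N. I'll keep pressing down.

>>> {"api": "play_rows", "payload": {"translation": [[0,0,0.002],[0,0,0.002],[0,0,0.002],[0,0,0.002],[0,0,0.002],[0,0,0]], "delta_rot": [[0,0,0],[0,0,0],[0,0,0],[0,0,0],[0,0,0],[0,0,0]], "grip": [-1,-1,-1,-1,-1,-1]}}

```text
clock: 21.92
tool_pos: [0.5257, -0.0852, 0.2171]
eef_rot: [0.128, 0.992, 0.0, 0.001]
contact_force: [-0.3, 0.2, 7.4]
opening: 0.004
finger_force: 2.7
```

```bash
python3 -c "
from plan import *
up([(.055,.152),(.038,.152)])"
```

```text
t 21.925 pos [ 0.5257 -0.0852  0.2171] F [-0.3042  0.2349  7.4345] q [ 0.3234  0.7195 -0.4125  1.9201  0.4874  0.5994  0.908 ] rotvec to upright [ 0.0255  0.103  -0.0164]
tip rho 0.05386758891519048 v 0.00026494637139119065 z 0.15312595232187176
(0.055, 0.152) [ 0.5247 -0.0852  0.216 ] delta in upright frame [ 0.001  -0.0002  0.0011] now frame [ 0.001  -0.0002  0.0011]
(0.038, 0.152) [ 0.5411 -0.0895  0.216 ] delta in upright frame [-0.017 -0.     0.   ] now frame [-0.017  0.     0.   ]
```

>>> {"api": "play_rows", "payload": {"translation": [[-0.002,0,0.001],[-0.002,0,0],[-0.002,0,0],[-0.002,0,0],[-0.002,0,0],[0,0,0]], "delta_rot": [[0,0,0],[0,0,0],[0,0,0],[0,0,0],[0,0,0],[0,0,0]], "grip": [-1,-1,-1,-1,-1,-1]}}

```text
clock: 22.68
tool_pos: [0.532, -0.0874, 0.2146]
eef_rot: [0.128, 0.992, -0.0, -0.003]
contact_force: [-5.9, 1.7, 4.0]
opening: 0.008
finger_force: 3.6
```

```bash
python3 -c "
from plan import *
up([(.038,.151)])"
```

```text
t 22.675 pos [ 0.532  -0.0874  0.2146] F [-5.9308  1.6648  3.9707] q [ 0.3263  0.7326 -0.4157  1.8961  0.483   0.6201  0.9188] rotvec to upright [-0.086  -0.3746  0.0073]
tip rho 0.047791717111538595 v -0.00039005355733855857 z 0.1506276926713393
(0.038, 0.151) [ 0.5411 -0.0895  0.215 ] delta in upright frame [-0.0094  0.0003 -0.0004] now frame [-0.0094  0.0003 -0.0004]
```

>>> {"api": "play_rows", "payload": {"translation": [[-0.002,0,0],[-0.002,0,0],[-0.002,0,0],[-0.002,0,0],[-0.002,0,0],[0,0,0]], "delta_rot": [[0,0,0],[0,0,0],[0,0,0],[0,0,0],[0,0,0],[0,0,0]], "grip": [-1,-1,-1,-1,-1,-1]}}

```text
clock: 23.42
tool_pos: [0.538, -0.089, 0.2125]
eef_rot: [0.127, 0.992, -0.0, -0.008]
contact_force: [-9.8, 5.7, -5.3]
opening: 0.005
finger_force: 4.5
```

```bash
python3 -c "
from plan import *
up([(.038,.151)])"
```

```text
t 23.425 pos [ 0.538  -0.089   0.2125] F [-9.8074  5.7007 -5.3444] q [ 0.3291  0.7452 -0.4199  1.8718  0.4774  0.6421  0.9306] rotvec to upright [-0.1485 -0.9071  0.0631]
tip rho 0.04213884292894746 v -0.0005222163171739735 z 0.148487969145034
(0.038, 0.151) [ 0.5411 -0.0895  0.215 ] delta in upright frame [-0.0031  0.0004 -0.0025] now frame [-0.0031  0.0003 -0.0026]
```

>>> {"api": "play_rows", "payload": {"translation": [[-0.001,0,-0.0015],[-0.001,0,-0.0015],[-0.001,0,0],[-0.001,0,0],[0,0,0]], "delta_rot": [[0,-0.9,0],[0,0,0],[0,0,0],[0,0,0],[0,0,0]], "grip": [-1,-1,-1,-1,-1]}}

```text
clock: 24.05
tool_pos: [0.5403, -0.0902, 0.2147]
eef_rot: [0.127, 0.992, -0.002, -0.002]
contact_force: [-12.0, 3.9, -7.4]
opening: 0.006
finger_force: 5.8
```

```bash
python3 -c "
from plan import *
up([(.038,.151)])"
```

```text
t 24.05 pos [ 0.5403 -0.0902  0.2147] F [-12.0213   3.9081  -7.4316] q [ 0.3272  0.7403 -0.4158  1.8723  0.4828  0.6346  0.9273] rotvec to upright [-0.2269 -0.2104  0.0641]
tip rho 0.03881141529396878 v -0.0011798749759903571 z 0.15072902897044455
(0.038, 0.151) [ 0.5411 -0.0895  0.215 ] delta in upright frame [-0.0006  0.0009 -0.0003] now frame [-0.0006  0.0009 -0.0003]
```

>>> {"api": "play_rows", "payload": {"translation": [[-0.001,0,0],[-0.001,0,-0.0005],[-0.001,0,0],[0,0,0]], "delta_rot": [[0,0,0],[0,0,0],[0,0,0],[0,0,0]], "grip": [-1,-1,-1,-1]}}

```text
clock: 24.55
tool_pos: [0.5415, -0.0905, 0.2146]
eef_rot: [0.127, 0.992, -0.002, -0.004]
contact_force: [-15.1, 5.0, -8.2]
opening: 0.007
finger_force: 7.6
```

```bash
python3 -c "
from plan import *
up([(.038,.151)])"
```

```text
t 24.55 pos [ 0.5415 -0.0905  0.2146] F [-15.0511   5.0402  -8.1949] q [ 0.3282  0.7431 -0.4179  1.8655  0.4801  0.6433  0.9314] rotvec to upright [-0.2633 -0.4556  0.0993]
tip rho 0.03790982631936999 v -0.0011504324096679348 z 0.1505858711030156
(0.038, 0.151) [ 0.5411 -0.0895  0.215 ] delta in upright frame [ 0.0006  0.0009 -0.0004] now frame [ 0.0006  0.0009 -0.0004]
```

>>> {"api": "play_rows", "payload": {"translation": [[-0.001,0,0],[-0.001,0,0],[0,0,0],[0,0,0]], "delta_rot": [[0,0,0],[0,0,0],[0,0,0],[0,0,0]], "grip": [-1,-1,-1,-1]}}

```text
clock: 25.05
tool_pos: [0.5418, -0.0905, 0.2145]
eef_rot: [0.127, 0.992, -0.002, -0.006]
contact_force: [-18.6, 7.0, -3.9]
opening: 0.005
finger_force: 9.7
```

>>> {"api": "play_rows", "payload": {"translation": [[0.003,0,0],[0.005,0,0],[0.01,0,0],[0.012,0,0],[0,0,-0.03],[0,0,-0.04],[0,0,-0.04],[0,0,-0.04],[0.02,0,-0.02],[0.02,0,0],[0.02,0,0],[0,0,0]], "delta_rot": [[0,0,0],[0,0,0],[0,0,0],[0,0,0],[0,0,0],[0,0,0],[0,0,0],[0,0,0],[0,0,0],[0,0,0],[0,0,0],[0,0,0]], "grip": [-1,-1,-1,-1,-1,-1,-1,-1,-1,-1,-1,-1]}}

```text
clock: 26.55
tool_pos: [0.4626, -0.0691, 0.3881]
eef_rot: [0.128, 0.992, -0.002, 0.008]
contact_force: [0.2, -0.7, 0.7]
opening: 0.005
finger_force: 0.0
```

```bash
python3 st.py; python3 - <<'E'
from plan import *
a=r.snapshot("scene");b=r.snapshot("top");cv2.imwrite("pics/scene4.png",a);cv2.imwrite("pics/top4.png",b)
f=lambda im,u,v,w,h,s:cv2.resize(im[v-h:v+h,u-w:u+w],None,fx=s,fy=s,interpolation=cv2.INTER_CUBIC)
cv2.imwrite("pics/m4.png",cv2.convertScaleAbs(np.hstack([f(a,312,200,35,45,5),f(b,346,181,35,45,5)]),alpha=1.5))
E
```

```text
t 26.55 pos [ 0.4626 -0.0691  0.3881] yangle 75.33927861312192 z [ 0.016  -0.0051 -0.9999] F [ 0.2134 -0.7121  0.6588] op 0.0051366050675198185 ff 0.0 q [ 0.4434  0.4024 -0.5735  1.8984  0.2823  0.9038  1.0479]
```

View pics/m4.png

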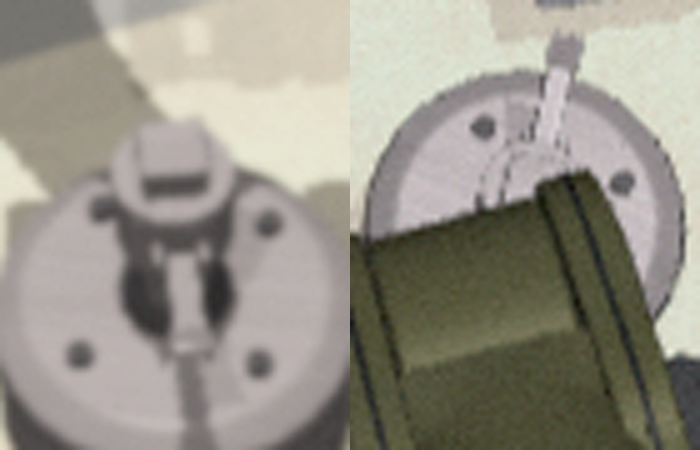

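The scene view shows the coupling upright on the collar, with the far arm still out. I felt the near arm reach its stop. I'll move aside so the top camera can confirm it.

>>> {"api": "play_rows", "payload": {"translation": [[-0.02,0.045,0],[-0.02,0.045,0],[-0.02,0.045,0],[-0.02,0.045,0],[-0.02,0.045,0],[0,0,0]], "delta_rot": [[0,0,0],[0,0,0],[0,0,0],[0,0,0],[0,0,0],[0,0,0]], "grip": [-1,-1,-1,-1,-1,-1]}}

```text
clock: 27.4
tool_pos: [0.619, 0.1274, 0.3882]
eef_rot: [0.126, 0.992, 0.001, 0.008]
contact_force: [-0.2, -1.2, 0.2]
opening: 0.008
finger_force: 0.0
```

```bash
cat > go3.py <<'E'
from fit import *
import sys
n=sys.argv[1]
a=r.snapshot("scene");b=r.snapshot("top");cv2.imwrite(f"pics/scene{n}.png",a);cv2.imwrite(f"pics/top{n}.png",b)
f=lambda im,u,v,w,h,s:cv2.resize(im[v-h:v+h,u-w:u+w],None,fx=s,fy=s,interpolation=cv2.INTER_CUBIC)
cv2.imwrite(f"pics/m{n}.png",cv2.convertScaleAbs(np.hstack([f(a,312,200,35,45,6),f(b,346,181,30,45,6)]),alpha=1.5))
ms=[(c,d[0]["pixels"]) for c in("scene","top") if (d:=r.silhouettes(c,"coupling"))]
for c,m in ms:y,x=np.nonzero(m);print(c,len(x),x.min(),x.max(),y.min(),y.max())
for b0 in (.05,.3,.6):
    print(fit(lambda p:coupling([p[0],p[1],.15,-.256,p[2],p[3]]),ms,[.5779,-.0991,float(sys.argv[2]),b0],[.004,.004,.2,.25]))
E
python3 go3.py 5 1.75
```

```text
scene 828 299 323 179 226
top 556 337 357 144 192
(array([ 0.5802, -0.099 ,  1.7872, -0.0252]), np.float64(36.835657173704384))
(array([ 0.5802, -0.0991,  1.7896, -0.022 ]), np.float64(36.682025886661805))
(array([ 0.5799, -0.0991,  1.7795,  0.7503]), np.float64(80.14832663092278))
```

View pics/m5.png

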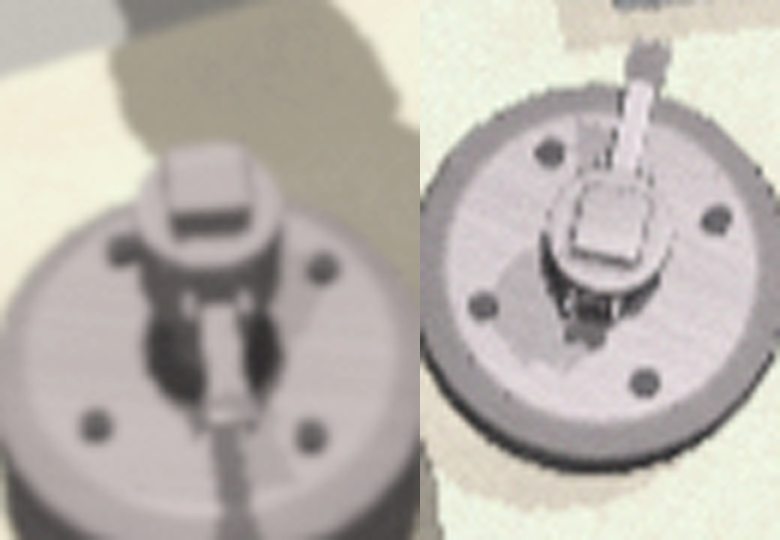

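The near arm hangs down in the top view, below the sleeve at about (344,192); the fit gives about 0 rad. The far arm is still out at about 1.79 rad. Next is the far arm, leaning outward.

```bash
python3 -c "
from plan import *
rows2(1,[(1.95,70),(1.95,8),(1.8,0),(1.6,0),(1.4,0),(1.2,0),(1.0,0),(.8,0),(.6,0),(.4,0),(.2,0),(0,0),(-.1,0)],[0.,26,0])
s=r.get_state();M=R.from_quat(s['eef_rot']).as_matrix();print('untilted delta to first', M.T@(np.array([.659,-.1204,.3])-s['tool_pos']))"
```

```text
t 27.6 pos [0.6173 0.1215 0.3888] tip rho -0.04488694447092961 v 0.22336006995681795 z 0.33089213563209485 phi 25.107594709730066 F [ 0.9621 -0.6726 -0.4893] q [ 0.0099  0.6404 -0.5252  1.4369  0.3475  1.144   0.7423]
1.95 70 tip [0.0228 0.2514] tcp [ 0.6262 -0.1117  0.3094] delta [-0.0956 -0.2231  0.0433]
1.95 8 tip [0.0458 0.1938] tcp [ 0.6485 -0.1175  0.2518] delta [-0.0452  0.0001  0.0424]
1.8 0 tip [0.0515 0.182 ] tcp [ 0.654  -0.119   0.2399] delta [-0.0102  0.      0.0083]
1.6 0 tip [0.0538 0.1753] tcp [ 0.6562 -0.1196  0.2333] delta [-0.0049  0.      0.005 ]
1.4 0 tip [0.0544 0.1682] tcp [ 0.6568 -0.1197  0.2262] delta [-0.0036  0.      0.0062]
1.2 0 tip [0.0533 0.1611] tcp [ 0.6557 -0.1194  0.2191] delta [-0.002   0.      0.0069]
1.0 0 tip [0.052  0.1563] tcp [ 0.6545 -0.1191  0.2143] delta [-0.0009  0.      0.0049]
0.8 0 tip [0.0515 0.1518] tcp [ 0.654  -0.119   0.2097] delta [-0.0015  0.      0.0043]
0.6 0 tip [0.05   0.1469] tcp [ 0.6526 -0.1186  0.2048] delta [-0.0007  0.      0.0051]
0.4 0 tip [0.0473 0.1419] tcp [ 0.6499 -0.1179  0.1998] delta [0.0004 0.     0.0057]
0.2 0 tip [0.0432 0.1371] tcp [ 0.646  -0.1169  0.1951] delta [ 0.0017 -0.      0.0061]
0 0 tip [0.0376 0.133 ] tcp [ 0.6406 -0.1155  0.191 ] delta [ 0.0033 -0.      0.0061]
-0.1 0 tip [0.0344 0.1321] tcp [ 0.6375 -0.1147  0.19  ] delta [ 0.0025 -0.      0.0022]
untilted delta to first [-0.1007 -0.2231  0.0907]
```

>>> {"api": "play_rows", "payload": {"translation": [[0,0,0],[0,0,0],[0,0,0],[-0.02,-0.0446,0],[-0.02,-0.0446,0],[-0.02,-0.0446,0],[-0.02,-0.0446,0],[-0.02,-0.0447,0],[-0.02,0,0.02],[-0.0208,0,0.02],[0,0,0.02],[0,0,0.02],[0,0,0]], "delta_rot": [[0,8.7,0],[0,8.7,0],[0,8.6,0],[0,0,0],[0,0,0],[0,0,0],[0,0,0],[0,0,0],[0,0,0],[0,0,0],[0,0,0],[0,0,0],[0,0,0]], "grip": [-1,-1,-1,-1,-1,-1,-1,-1,-1,-1,-1,-1,-1]}}

```text
clock: 29.22
tool_pos: [0.6498, -0.1181, 0.2561]
eef_rot: [0.126, 0.968, 0.027, -0.217]
contact_force: [0.7, -0.5, 0.3]
opening: 0.006
finger_force: 0.0
```

```bash
python3 -c "
from plan import *
rows2(1,[(1.8,0),(1.6,0),(1.4,0),(1.2,0),(1.0,0)])"
```

```text
t 29.225 pos [ 0.6498 -0.1181  0.2561] tip rho 0.0470316253780577 v -0.00019160386764942305 z 0.19826961693265385 phi 25.271348278655466 F [ 0.6938 -0.4574  0.3233] q [ 0.33    1.0178 -0.5167  1.0755  0.3024  1.5652  1.1855]
1.8 0 tip [0.0515 0.182 ] tcp [ 0.6541 -0.119   0.2399] delta [-0.0109  0.0002  0.0128]
1.6 0 tip [0.0538 0.1754] tcp [ 0.6564 -0.1196  0.2332] delta [-0.005  0.     0.005]
1.4 0 tip [0.0544 0.1682] tcp [ 0.657  -0.1198  0.2261] delta [-0.0036  0.      0.0062]
1.2 0 tip [0.0533 0.1611] tcp [ 0.6559 -0.1195  0.219 ] delta [-0.002   0.      0.0069]
1.0 0 tip [0.052  0.1563] tcp [ 0.6547 -0.1191  0.2142] delta [-0.0009  0.      0.0049]
```

>>> {"api": "play_rows", "payload": {"translation": [[-0.0055,0,0.0064],[-0.0054,0,0.0064],[-0.0025,0,0.0025],[-0.0025,0,0.0025],[-0.0018,0,0.0031],[-0.0018,0,0.0031],[-0.001,0,0.0035],[-0.001,0,0.0034],[0,0,0]], "delta_rot": [[0,0,0],[0,0,0],[0,0,0],[0,0,0],[0,0,0],[0,0,0],[0,0,0],[0,0,0],[0,0,0]], "grip": [-1,-1,-1,-1,-1,-1,-1,-1,-1]}}

```text
clock: 30.35
tool_pos: [0.6577, -0.1181, 0.2197]
eef_rot: [0.125, 0.968, 0.028, -0.215]
contact_force: [-0.1, -0.3, 2.1]
opening: 0.004
finger_force: 0.6
```

```bash
python3 -c "
from plan import *
rows2(1,[(1.2,0),(1.0,0),(.8,0),(.6,0),(.4,0),(.2,0)])"
```

```text
t 30.35 pos [ 0.6577 -0.1181  0.2197] tip rho 0.054869890411661265 v 0.0018353019176208171 z 0.16167861560164418 phi 25.051333091893714 F [-0.0811 -0.283   2.1382] q [ 0.3248  1.0652 -0.5109  1.0719  0.3183  1.5195  1.1866]
1.2 0 tip [0.0533 0.1611] tcp [ 0.6557 -0.1195  0.2191] delta [ 0.0012 -0.0018  0.0012]
1.0 0 tip [0.052  0.1563] tcp [ 0.6545 -0.1192  0.2143] delta [-0.0009 -0.      0.0049]
0.8 0 tip [0.0515 0.1518] tcp [ 0.654  -0.119   0.2097] delta [-0.0015 -0.      0.0043]
0.6 0 tip [0.05   0.1469] tcp [ 0.6525 -0.1187  0.2049] delta [-0.0007 -0.      0.0051]
0.4 0 tip [0.0473 0.1419] tcp [ 0.6499 -0.118   0.1999] delta [ 0.0004 -0.      0.0057]
0.2 0 tip [0.0432 0.1371] tcp [ 0.6459 -0.1169  0.1951] delta [ 0.0017 -0.      0.0061]
```

>>> {"api": "play_rows", "payload": {"translation": [[0,-0.001,0.0025],[0,-0.0008,0.0025],[-0.0007,0,0.0022],[-0.0007,0,0.0022],[-0.0003,0,0.0025],[-0.0003,0,0.0025],[0.0002,0,0.0028],[0.0002,0,0.0028],[0,0,0]], "delta_rot": [[0,0,0],[0,0,0],[0,0,0],[0,0,0],[0,0,0],[0,0,0],[0,0,0],[0,0,0],[0,0,0]], "grip": [-1,-1,-1,-1,-1,-1,-1,-1,-1]}}

```text
clock: 31.48
tool_pos: [0.6516, -0.118, 0.202]
eef_rot: [0.125, 0.969, 0.028, -0.213]
contact_force: [2.4, 1.0, 6.5]
opening: 0.004
finger_force: 2.7
```

```bash
python3 -c "
from plan import *
rows2(1,[(.4,0),(.2,0),(0,0),(-.1,0)])"
```

```text
t 31.475 pos [ 0.6516 -0.118   0.202 ] tip rho 0.04925829329378507 v 0.0004966962420352803 z 0.14391852489394058 phi 24.830849557194806 F [2.3895 0.9976 6.4557] q [ 0.3318  1.0734 -0.5107  1.1126  0.3256  1.4705  1.1792]
0.4 0 tip [0.0473 0.1419] tcp [ 0.6496 -0.118   0.2   ] delta [ 0.0009 -0.0005  0.0026]
0.2 0 tip [0.0432 0.1371] tcp [ 0.6457 -0.117   0.1952] delta [ 0.0017 -0.      0.0061]
0 0 tip [0.0377 0.133 ] tcp [ 0.6403 -0.1156  0.1911] delta [ 0.0033 -0.      0.0061]
-0.1 0 tip [0.0345 0.1321] tcp [ 0.6372 -0.1147  0.1902] delta [ 0.0025 -0.      0.0022]
```

>>> {"api": "play_rows", "payload": {"translation": [[0.0007,0,0.0026],[0.0006,0,0.0026],[0.0009,0,0.003],[0.0009,0,0.003],[0.0016,0,0.003],[0.0016,0,0.003],[0,0,0]], "delta_rot": [[0,0,0],[0,0,0],[0,0,0],[0,0,0],[0,0,0],[0,0,0],[0,0,0]], "grip": [-1,-1,-1,-1,-1,-1,-1]}}

```text
clock: 32.35
tool_pos: [0.6398, -0.1155, 0.1885]
eef_rot: [0.126, 0.969, 0.028, -0.212]
contact_force: [5.0, -0.6, 3.3]
opening: 0.008
finger_force: 2.5
```

```bash
python3 -c "
from plan import *
rows2(1,[(.2,0),(0,0),(-.1,0)]);print(np.array(G)@[-.01,0,0], )
s=r.get_state();M=R.from_quat(s['eef_rot']).as_matrix();print('inward 10mm in tool',M.T@np.r_[-u*.01,0])"
```

```text
t 32.35 pos [ 0.6398 -0.1155  0.1885] tip rho 0.03735682658601127 v -0.00011605845187569533 z 0.13036132011886026 phi 24.68037968601229 F [ 4.9562 -0.6386  3.2777] q [ 0.3395  1.07   -0.5111  1.1735  0.3313  1.4151  1.1649]
0.2 0 tip [0.0432 0.1371] tcp [ 0.6455 -0.1169  0.1953] delta [-0.0025  0.0001 -0.0086]
0 0 tip [0.0377 0.133 ] tcp [ 0.6402 -0.1155  0.1912] delta [ 0.0033 -0.      0.0061]
-0.1 0 tip [0.0345 0.1321] tcp [ 0.6371 -0.1147  0.1902] delta [ 0.0025 -0.      0.0022]
[ 0.0097 -0.0025  0.    ]
inward 10mm in tool [ 0.0091 -0.      0.0042]
```

>>> {"api": "play_rows", "payload": {"translation": [[0.0009,0,0.0004],[0.0009,0,0.0004],[0.0009,0,0.0004],[0.0009,0,0.0004],[0,0,0]], "delta_rot": [[0,0,0],[0,0,0],[0,0,0],[0,0,0],[0,0,0]], "grip": [-1,-1,-1,-1,-1]}}

```text
clock: 32.98
tool_pos: [0.6374, -0.115, 0.1888]
eef_rot: [0.126, 0.969, 0.028, -0.21]
contact_force: [8.9, -2.1, 2.8]
opening: 0.003
finger_force: 4.1
```

>>> {"api": "play_rows", "payload": {"translation": [[0.0009,0,0.0004],[0.0009,0,0.0004],[0,0,0],[0,0,0]], "delta_rot": [[0,0,0],[0,0,0],[0,0,0],[0,0,0]], "grip": [-1,-1,-1,-1]}}

```text
clock: 33.48
tool_pos: [0.6366, -0.1148, 0.1887]
eef_rot: [0.126, 0.969, 0.028, -0.208]
contact_force: [11.0, -2.5, 1.5]
opening: 0.006
finger_force: 5.5
```

>>> {"api": "play_rows", "payload": {"translation": [[0.0009,0,0.0004],[0.0009,0,0.0004],[0.0009,0,0.0004],[0,0,0]], "delta_rot": [[0,0,0],[0,0,0],[0,0,0],[0,0,0]], "grip": [-1,-1,-1,-1]}}

```text
clock: 33.98
tool_pos: [0.6359, -0.1147, 0.189]
eef_rot: [0.127, 0.97, 0.028, -0.205]
contact_force: [16.8, -4.4, -0.3]
opening: 0.003
finger_force: 8.1
```

>>> {"api": "play_rows", "payload": {"translation": [[-0.006,0,0],[-0.012,0,0],[-0.02,0,-0.01],[-0.01,0,-0.04],[0,0,-0.04],[0,0,-0.04],[0,0.03,-0.04],[0,0.05,0],[0,0.05,0],[0,0.05,0],[0,0.05,0],[0,0,0]], "delta_rot": [[0,0,0],[0,0,0],[0,0,0],[0,0,0],[0,0,0],[0,0,0],[0,0,0],[0,0,0],[0,0,0],[0,0,0],[0,0,0],[0,0,0]], "grip": [-1,-1,-1,-1,-1,-1,-1,-1,-1,-1,-1,-1]}}

```text
clock: 35.48
tool_pos: [0.7778, 0.0852, 0.3142]
eef_rot: [0.123, 0.97, 0.029, -0.207]
contact_force: [-0.0, -0.3, 0.3]
opening: 0.003
finger_force: 0.0
```

```bash
python3 go3.py 6 0.1
```

```text
scene 695 300 323 179 222
top 432 337 357 164 193
(array([ 0.5783, -0.0989, -0.1251, -0.0083]), np.float64(47.2180154792258))
(array([ 0.5782, -0.0989, -0.1096, -0.0194]), np.float64(47.24874033932421))
(array([ 0.5773, -0.0991, -0.112 ,  0.7243]), np.float64(92.34899201302377))
```

View pics/m6.png

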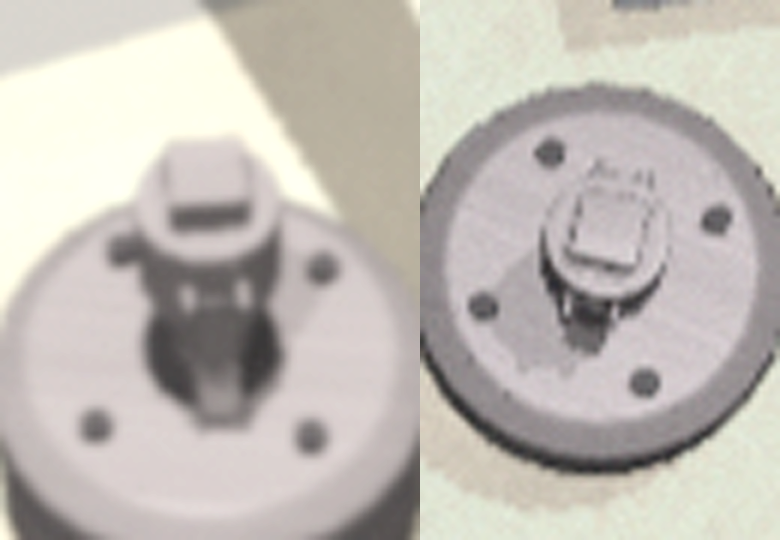

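Both arms hang down in both views, with the coupling upright at about (346,177) in the top view. I'll check that the mouth is flush by gently touching the boss top, which should be at z 0.211.

```bash
python3 -c "
from plan import *
up([(.0,.235)],1)"
```

```text
t 35.675 pos [0.7779 0.0787 0.3154] F [ 0.2698 -0.3056 -0.576 ] q [-0.1207  1.2844  0.1993  0.1633 -0.3595  2.0885  1.1688] rotvec to upright [  0.3417 -24.1577  -0.2129]
tip rho 0.12227830104846979 v 0.22308217893594184 z 0.25704316124335785
(0.0, 0.235) [ 0.5779 -0.0991  0.299 ] delta in upright frame [ 0.1485 -0.2227  0.0164] now frame [ 0.1282 -0.2235  0.0743]
```

>>> {"api": "play_rows", "payload": {"translation": [[0.01,-0.02,-0.01],[0.02,-0.03,-0.01],[0.025,-0.03,-0.01],[0.025,-0.03,0],[0.025,-0.04,0],[0.025,-0.04,0],[0,-0.0327,0],[0,0,0]], "delta_rot": [[0,-6,0],[0,-6,0],[0,-6,0],[0,-6.1,0],[0,0,0],[0,0,0],[0,0,0],[0,0,0]], "grip": [-1,-1,-1,-1,-1,-1,-1,-1]}}

```text
clock: 36.67
tool_pos: [0.6171, -0.098, 0.3609]
eef_rot: [0.134, 0.991, 0.006, -0.023]
contact_force: [0.8, 1.1, 0.3]
opening: 0.007
finger_force: 0.0
```

```bash
python3 -c "
from plan import *
up([(.0,.235),(0,.213)],1)"
```

```text
t 36.675 pos [ 0.6171 -0.098   0.3609] F [0.751  1.1079 0.3316] q [-0.0615  0.6599  0.2847  1.4683 -0.2082  1.0891  1.5739] rotvec to upright [ 0.3896 -2.6914 -0.718 ]
tip rho 0.03462508757070548 v 0.011483050952554728 z 0.2970202160709103
(0.0, 0.235) [ 0.5779 -0.0991  0.299 ] delta in upright frame [ 0.0376 -0.011   0.0619] now frame [ 0.0345 -0.0119  0.0636]
(0, 0.213) [ 0.5779 -0.0991  0.277 ] delta in upright frame [0.    0.    0.022] now frame [-0.001  -0.0001  0.022 ]
```

>>> {"api": "play_rows", "payload": {"translation": [[0.018,-0.006,0],[0.0196,-0.005,0],[0,0,0.02],[0,0,0.02],[0,0,0.02],[0,0,0.01],[0,0,0.008],[0,0,0],[0,0,0.002],[0,0,0.001],[0,0,0.001],[0,0,0.001],[0,0,0]], "delta_rot": [[0.4,-2.7,-0.7],[0,0,0],[0,0,0],[0,0,0],[0,0,0],[0,0,0],[0,0,0],[0,0,0],[0,0,0],[0,0,0],[0,0,0],[0,0,0],[0,0,0]], "grip": [-1,-1,-1,-1,-1,-1,-1,-1,-1,-1,-1,-1,-1]}}

```text
clock: 38.3
tool_pos: [0.5794, -0.0942, 0.2779]
eef_rot: [0.124, 0.992, 0.001, -0.0]
contact_force: [-0.6, -0.1, 0.1]
opening: 0.003
finger_force: 0.0
```

>>> {"api": "play_rows", "payload": {"translation": [[0,0,0.001],[0,0,0.001],[0,0,0.001],[0,0,0.001],[0,0,0.001],[0,0,0]], "delta_rot": [[0,0,0],[0,0,0],[0,0,0],[0,0,0],[0,0,0],[0,0,0]], "grip": [-1,-1,-1,-1,-1,-1]}}

```text
clock: 39.05
tool_pos: [0.5794, -0.0943, 0.2754]
eef_rot: [0.125, 0.992, 0.001, 0.0]
contact_force: [-4.9, 2.3, 17.9]
opening: 0.005
finger_force: 9.0
```

The boss top is at 0.2114 under 18 N, so the mouth is flush. I'll back off.

>>> {"api": "play_rows", "payload": {"translation": [[0,0,-0.004],[0,0,-0.01],[0,0,-0.03],[0,0,-0.04],[0,0,-0.03],[0,0,0],[0,0,0],[0,0,0]], "delta_rot": [[0,0,0],[0,0,0],[0,0,0],[0,0,0],[0,0,0],[0,0,0],[0,0,0],[0,0,0]], "grip": [-1,-1,-1,-1,-1,-1,-1,-1]}}

```text
clock: 40.05
tool_pos: [0.5789, -0.0942, 0.3856]
eef_rot: [0.124, 0.992, 0.001, -0.002]
contact_force: [0.1, -0.1, -0.8]
opening: 0.004
finger_force: 0.0
```

```bash
python3 st.py; python3 -c "
from plant import r
print(r.finish_job())"
```

```text
t 40.05 pos [ 0.5789 -0.0942  0.3856] yangle 75.71211955745027 z [-0.0029  0.0021 -1.    ] F [ 0.1458 -0.0996 -0.7861] op 0.0036784514626626145 ff 0.0 q [-0.0886  0.561   0.2967  1.588  -0.1851  1.0234  1.5838]
the job is handed in; nothing more can be done
None
```

I pushed the coupling home on the collar with both cam arms out, swung the near arm down fully and then the far one, and handed the job in at about 40 s with the gripper clear; the hand-in returned no verdict.

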